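Hook a hatch cover into the brazing jig

ROBOT

A 6-joint arm with a two-finger parallel gripper is mounted at the origin on the work surface. World frame = base frame: x ahead of the robot, y to its left, z up, the work surface at z = 0. Lengths are in mm, angles in rad, forces in N, time in s.
With the tool pointing down it reaches from about 350 to 975 mm from the base axis. Payload 4.9 kg.
Tool frame: the origin (TCP) lies at the very end of the fingers, on their centre line; the grasp point (between the pads) lies 19 mm behind it (grip_point_offset is the distance from the TCP to the grasp point, in mm); z points along the fingers, y is the line along which they close (so a half turn about z gives the same grasp; the last joint's range is limited). The gripper opens to 85 mm and grips with 20 to 120 N. Pads are 22 mm wide; open, the fingers measure 114 mm over their backs; the gripper's body (76 mm by 85 mm) begins 54 mm behind the grasp point. The pads swing forward as they close: fully open they stand 13 mm farther back than shut.
Start: joints at [-1.357, 0.053, 1.613, -0, 1.476, -0.119], TCP at [204.176, -590.689, 231.304] pointing down, gripper open.
Joint ranges: [-3.01, 3.01], [-1.01, 2.22], [0.06, 2.58], [-1.02, 4.17], [0.09, 2.62], [-3.14, 3.14]. Speed limits (rad/s): [2.57, 2.57, 3.14, 3.14, 3.14, 3.14].

INTERFACE

Orientations are given as a unit quaternion [x, y, z, w].
In Python, from rig import * gives the robot as it stands. The module is installed in compiled form; this text tells all that it offers.
- The arm moves only by the tool carry_out, never from a script. Its argument "deltas" is text: rows parted by semicolons, each of 7 numbers parted by spaces: the turn, a rotation vector about the world's x, y, z each as a share of 360 degrees, from -1 to 1, then the shift along the world's x, y, z each as a share of 0.2 m, from -1 to 1, then the finger opening in mm, from 0 to 85.4. In form: wx wy wz dx dy dz hand; .... A call has exactly 5 rows; each row is the pose to reach, as a shift and turn from the pose commanded when the call began, turning the shorter way round; what a row does not reach only later rows make up. A row lasts 1/12 s, in which the tool goes at most 41.7 mm and 7.16 degrees, less where a joint would pass 70% of its speed; a pose out of reach is approached as far as the arm can. A call with a number of a shift or a turn outside -1 to 1 is refused whole. A call with a gripper value outside its range is refused whole. The fingers move at their own pace and stop on an object; "newtons" is the grip in N (left out, the last holds). Time passes only in rows, so rows that repeat a pose let the fingers close, or fill a call up. It gives the time, the measured TCP pose, the force, the opening and the grip force at its end, in the units of the state.
- get_obs(): the state, without advancing time (a new reading comes with each control period).
- snapshot(name): name is "scene" or "top" or "wrist"; returns a dict with "frame" (384x512x3 uint8, blue, green, red), "range_z" (384x512 float32, mm along the optical axis (not along the pixel's ray), 0 where there is no reading), "fx", "fy", "cx", "cy" (pixels), "D" ([k1, k2, p1, p2, k3] as OpenCV has them; the pictures are not rectified), "position" and "attitude" of the camera in the world. Camera axes: x right, y up, looking along -z (the intrinsics and any distortion apply to the point x, -y, -z); pixel columns grow to the right and rows downward; lengths in mm; the calibration is good to about 2 mm. A picture is of the moment at which its call begins.
- sign_off(): hands the job in; it is judged then, once.
The state is a dict: "t": time; "joint_positions": joint angles; "dq": joint speeds; "effort": joint torques, N m; "tcp_pos": TCP position; "tcp_rot": TCP orientation; "force": force on the tool from outside, world axes, zero at the start; "wrist_torque": the same for the moment, N m; "width": opening from 0.0 (shut) to 1.0 (fully open); "grip_force": force on a finger pad.
Only numpy, scipy, OpenCV 4.12 (cv2) and the standard library are available. Lean on these libraries where they do the work, as an engineer would, in place of code of your own. Each camera call takes 0.05 s, during which the arm holds its last target. There are 200 camera calls.

TASK

Load the aluminium hatch cover, which has a black carrying handle, into the brazing jig: hook its bare edge (the one away from the yellow stripe) under the jig's blue lip while the cover is still tilted, and push it back against the sprung brass stop. Then swing the striped edge down slowly so that it drops behind the red sill and the cover lies flat and fully home on its rests, and let go. Feel your way, for the jig's slide is locked at an unknown place: never force, knock or drop the cover (at most 15 N against the jig while it is tilted, 30 N as it comes to rest), and leave the jar, the hammer and the clamp where they are.

Things in the scene. Friction and masses are not known exactly. Their poses are not given: they have to be found in the camera images.
- cover: Loose aluminium plate 160 (its x) x 110 (y) x 8 mm, 0.28 to 0.52 kg, flat on the bench at the start. Origin: centre of the underside, z up. Its bare edge at -x goes under the lip; a 30 mm yellow stripe marks the +x edge. It is carried by the black handle.
- handle (a point): Centre of the handle's bar: straight, 12 x 12 mm, 74 mm long along the cover's y, 46 mm straight above the cover's origin (38 mm above the upper face); two legs at y = +-33 mm leave 58 mm free between them.
- tongue (a point): Midpoint of the lower edge of the cover's bare end: 80 mm along -x from the cover's origin, at underside height.
- jig: Jig, fixed: green base 280 (x) x 170 (y) x 20 mm; origin: centre of its underside; x runs from blue lip to red sill. On it a dark slide carries lip, stop, rests, cheeks and sill together; it is locked (will not move) up to 18 mm either way along x from the nominal places listed. That shift is not in any reading: find it by feel or eye.
- home (a point): Nominal place (fixed to the base) of the cover's origin when home: x 0, y 0, 36 mm above the bench, on the tops of two rails (x -75 to +75). True place: plus the slide's shift. Low side cheeks stand 120 mm apart (x -35 to +45), tops 42 mm above the bench. Home, the cover is flat, bare end under the lip, striped end behind the sill.
- lip (a point): Nominal place (plus the slide's shift) of the mid of the lip's lower front edge: x -64 in the jig frame, 51 mm above the bench, 15 mm above the rests. The blue lip is a roof from there to x -117, 136 mm wide, top 59 mm above the bench, bolt heads to 64.
- stop (a point): Nominal place (plus the slide's shift) of the brass stop bar's free face: x -78, bar 100 mm wide, 37 to 49 mm above the bench, under the lip. Pushed towards -x it yields only 6 mm, starting at 2 N and rising 1 N per mm, then stops hard. The cover clears the sill only with the bar 3 mm or more in when flat: push to about 6 to 7 N. Home, the bar is 2 mm in and holds the cover to the sill.
- sill (a point): Nominal place (plus the slide's shift) of the upper inner edge of the red sill: x +80, 46 mm above the bench (10 mm above the rests). Sill 12 mm thick, 120 mm wide.
- flux_jar: Bystander: jar 60 mm across and 75 mm high with a red cap, upright; origin at the centre of its underside.
- hammer: Bystander: hammer lying on the bench along its x, about 0.25 m long.
- c_clamp: Bystander: dark steel C-clamp lying flat, about 130 x 140 mm, 18 mm thick; origin on the bench inside its frame.
Things that resemble listed ones, but are neither listed nor needed, are in the scene too. Several things have the shape of the cover; the one meant has the colours described above.

How it is judged (in metres and radians):
On the way:
1. the cover's bare edge is in under the lip and bears on the jig while the cover is tilted, striped edge up (x of tongue in the frame of jig between -0.112 and -0.052 m and z of tongue in the frame of jig between 0.031 and 0.046 m and angle between cover's own z axis and vertical between 0.06 and 0.5 rad and contact force between cover and jig above 1.5 N), for 0.1 s.
At the end, for the whole second after the job is handed in: The cover lies still and released, flat (within 0.02 rad) and fully down on the jig's rests (36 mm, within 2.5 mm), handle up, bare end under the lip, striped end behind the sill, square to the jig within 0.05 rad and within 10 mm sideways (angle between the z axis of cover and the z axis of jig, either way round below 0.02 rad and angle between the x axis of cover and the x axis of jig, either way round below 0.05 rad and angle between cover's own z axis and vertical below 0.02 rad and z of cover in the frame of jig between 0.0335 and 0.0385 m and x of cover in the frame of jig between -0.024 and 0.022 m and y of cover in the frame of jig between -0.01 and 0.01 m and x of tongue in the frame of jig below -0.054 m and linear speed of cover below 0.01 m/s and angular speed of cover below 0.05 rad/s); the robot touches nothing.
It fails at once if the cover, still tilted, is pressed or knocked against the jig with more than 16 N (contact force between cover and jig above 16 N and angle between cover's own z axis and vertical above 0.04 rad).
It fails at once if the cover is pressed or knocked against the jig with more than 30 N (contact force between cover and jig above 30 N).
It fails at once if the flux jar is moved by more than 15 mm (distance of flux_jar from where it was at the start of the episode above 0.015 m).
It fails at once if the hammer is moved by more than 15 mm (distance of hammer from where it was at the start of the episode above 0.015 m).
It fails at once if the clamp is moved by more than 15 mm (distance of c_clamp from where it was at the start of the episode above 0.015 m).
It also fails if it takes over 59 s, if anything falls off the work surface, if the arm or the gripper's body presses on something with over 40 N, if the wrist force passes 120 N, or if a joint passes its speed limit or range.

## Working session

There is one attempt and no reset: what is moved stays moved. The work goes in short steps, Python scripts to look and compute and a tool call to move; the robot and the scene stay as the last step left them, time stands still between calls to the robot, and variables do not carry over. Pictures are saved under pics/ and viewed, at most 10 in all, crops included, and the job is handed in when it is done.

Besides the shell and the picture viewer there is one more tool, called in YAML: its name, and indented under it one key for each argument. carry_out: Moves the arm, as the interface text tells. Its arguments: {"type":"object","properties":{"deltas":{"type":"string"},"newtons":{"type":"number"}},"required":["deltas"]}

```bash
mkdir -p pics
cat > h.py <<'E'
from rig import *
import numpy as np, cv2
from scipy.spatial.transform import Rotation as R
def snap(n,f):
    s=snapshot(n); cv2.imwrite('pics/'+f+'.png',s['frame']); np.savez('pics/'+f+'.npz',**s); return s
def load(f): return dict(np.load('pics/'+f+'.npz'))
def px(s,u,v,z=None,r=2):
    # world point of a pixel by depth (or plane z)
    K=np.array([[s['fx'],0,s['cx']],[0,s['fy'],s['cy']],[0,0,1]],float)
    p=cv2.undistortPoints(np.array([[[u,v]]],float),K,np.array(s['D'],float))[0,0]
    d=np.array([p[0],-p[1],-1]); A=np.array(s['attitude'],float)
    M=A if A.shape==(3,3) else R.from_quat(A).as_matrix()
    d=M@d; o=np.array(s['position'],float)
    if z is not None: return o+d*(z-o[2])/d[2]
    w=s['range_z'][int(v)-r:int(v)+r+1,int(u)-r:int(u)+r+1]; w=w[w>0]
    return o+d*np.median(w)
E
python3 - <<'E'
from h import *
a=snap('scene','s0');b=snap('top','t0')
for s in(a,b):print(s['position'],s['attitude'],s['fx'],s['D'])
o=get_obs();print(o)
E
```

```text
[1505.76619878    3.30814303  888.91347536] [0.28450283 0.28955287 0.63934682 0.65303363] 441.68494589860563 [0.02004562 0.         0.         0.         0.        ]
[ 354.84018668  -13.21836515 1664.59980836] [ 0.04068033 -0.04734292 -0.69877412  0.71261384] 466.05702939078793 [-0.07789543  0.          0.          0.          0.        ]
{'t': 0.1, 'joint_positions': array([-1.35699835e+00,  5.32973808e-02,  1.61414594e+00, -2.14662098e-05,
        1.47598717e+00, -1.19029052e-01]), 'dq': array([ 0.00228109, -0.00170245, -0.00197292,  0.00085169, -0.00070618,
       -0.00043745]), 'effort': array([ 3.90517507e-04, -3.94907212e+01, -3.71364212e+01, -7.72772592e-05,
        3.91459369e-03, -9.33416970e-06]), 'tcp_pos': array([ 204.05637752, -590.16212706,  230.18832129]), 'tcp_rot': array([ 9.86184611e-01,  1.65647423e-01, -5.41980127e-05, -9.17378396e-04]), 'force': array([0.9577076 , 0.20309261, 0.34621799]), 'wrist_torque': array([-0.00503009, -0.04359187, -0.061403  ]), 'grip_force': 0.0, 'width': 0.9970011322041826}
```

View pics/t0.png

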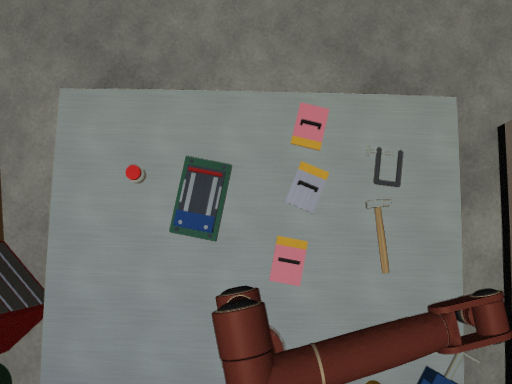

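View pics/s0.png

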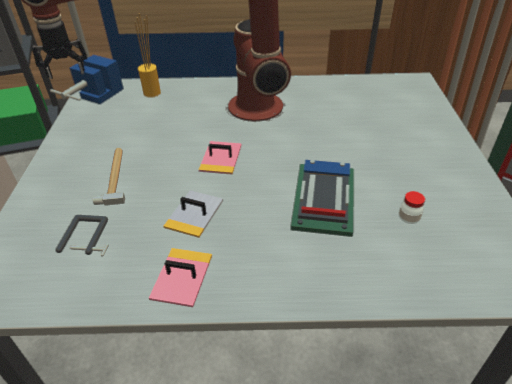

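The top picture shows the grey cover at about (308,187), with its stripe at the upper edge, and the jig at (200,198), lip at the bottom. The two pink plates are decoys. I'll enlarge this area.

Run:
```python
from h import *
s=load('t0'); c=s['frame'][148:248,165:335]
cv2.imwrite('pics/c0.png',cv2.resize(c,None,fx=4.7,fy=4.7,interpolation=cv2.INTER_CUBIC))
```

```text
(no output)
```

View pics/c0.png

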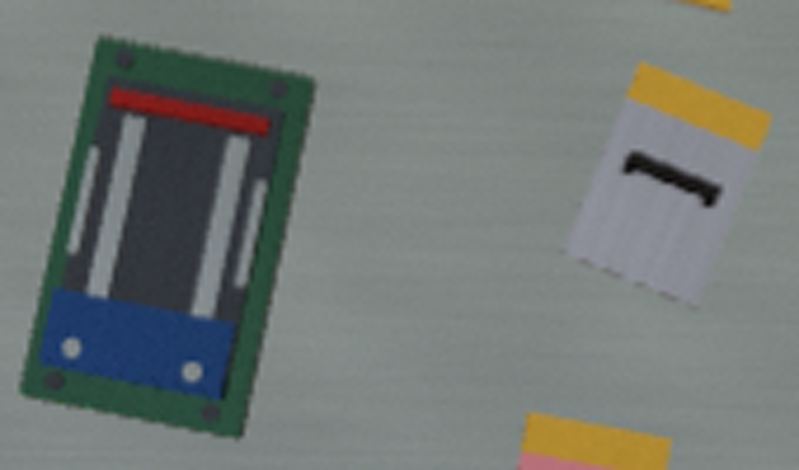

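Jig base corners are (99,37), (316,79), (242,437) and (22,394) in the crop. Cover corners are (641,62), (773,115), (697,307) and (567,252). I also read the sill's inner edge, the lip's front edge and the handle bar.

Run:
```python
from h import *
s=load('t0')
def P(u,v,z): return px(s,165+(u+.5)/4.7-.5,148+(v+.5)/4.7-.5,z)[:2]
J=np.array([P(*p,20) for p in[(99,37),(316,79),(242,437),(22,394)]])
C=np.array([P(*p,8) for p in[(641,62),(773,115),(697,307),(567,252)]])
for n,Q in(('jig',J),('cov',C)):
    x=(Q[0]+Q[1]-Q[2]-Q[3])/2; y=(Q[0]+Q[3]-Q[1]-Q[2])/2
    print(n,Q.mean(0).round(1),'ax',np.degrees(np.arctan2(x[1],x[0])).round(2),np.degrees(np.arctan2(-y[0],y[1])).round(2),np.linalg.norm(x),np.linalg.norm(y))
    if n=='jig': o=Q.mean(0);a=np.arctan2(x[1],x[0]); a=(a+np.arctan2(-y[0],y[1]))/2
ex=np.array([np.cos(a),np.sin(a)]);ey=np.array([-ex[1],ex[0]])
for n,p in(('sill in',(108,107,46)),('sill in',(268,135,46)),('sill out',(112,87,46)),('sill out',(272,119,46)),('lip f',(54,290,59)),('lip f',(236,322,59)),('lip back',(40,362,59)),('lip back',(221,398,59))):
    q=P(*p)-o;print(n,(q@ex).round(1),(q@ey).round(1))
print('bar',P(632,158,52),P(714,193,52))
```

```text
jig [542.5 198.7] ax -9.86 -9.86 277.36092537348634 169.15010870755387
cov [ 591.3 -180.4] ax -20.77 -21.47 159.10363181659912 108.27773616399034
sill in 83.3 61.7
sill in 85.4 -60.5
sill out 98.8 61.9
sill out 97.8 -61.0
lip f -59.8 69.7
lip f -57.2 -66.8
lip back -113.6 68.6
lip back -113.9 -67.3
bar [ 603.58469671 -147.67095001] [ 578.51123248 -209.08460106]
```

carry_out:
  deltas: "0 0 0.0093 0.129 0.137 0 85; 0 0 0.0186 0.258 0.274 0 85; 0 0 0.0279 0.387 0.411 0 85; 0 0 0.0372 0.516 0.548 0 85; 0 0 0.0463 0.645 0.685 0 85"
  newtons: 70

```text
t: 0.52
tcp_pos: [333.8, -452.1, 230.7]
tcp_rot: [0.951, 0.308, -0.0, -0.0]
force: [-0.4, -0.2, 0.6]
width: 0.995
grip_force: 0.0
```

carry_out:
  deltas: "0 0 0.0093 0.129 0.137 0 85; 0 0 0.0186 0.258 0.274 0 85; 0 0 0.0279 0.387 0.411 0 85; 0 0 0.0372 0.516 0.548 0 85; 0 0 0.0463 0.645 0.685 0 85"

```text
t: 0.93
tcp_pos: [462.9, -314.9, 230.9]
tcp_rot: [0.897, 0.443, -0.0, -0.0]
force: [0.5, -0.3, -1.0]
width: 0.993
grip_force: 0.0
```

carry_out:
  deltas: "0 0 0.0093 0.129 0.137 0 85; 0 0 0.0186 0.258 0.274 -0.05 85; 0 0 0.0279 0.387 0.411 -0.1 85; 0 0 0.0372 0.516 0.548 -0.15 85; 0 0 0.0463 0.645 0.685 -0.15 85"

```text
t: 1.35
tcp_pos: [590.7, -177.4, 198.0]
tcp_rot: [0.823, 0.568, -0.001, -0.002]
force: [-0.7, -0.4, -0.6]
width: 0.992
grip_force: 0.0
```

Run:
```python
from h import *
s=snap('wrist','w1');o=get_obs();print(o['t'],o['tcp_pos'],R.from_quat(o['tcp_rot']).as_matrix().round(3),o['force'],s['position'])
```

```text
1.4 [ 594.58162486 -172.67771571  198.95584201] [[ 0.348  0.937 -0.   ]
 [ 0.937 -0.348  0.005]
 [ 0.005 -0.002 -1.   ]] [-0.83961998  4.07868208  0.87081016] [ 619.57148739 -101.43673987  341.08859045]
```

View pics/w1.png

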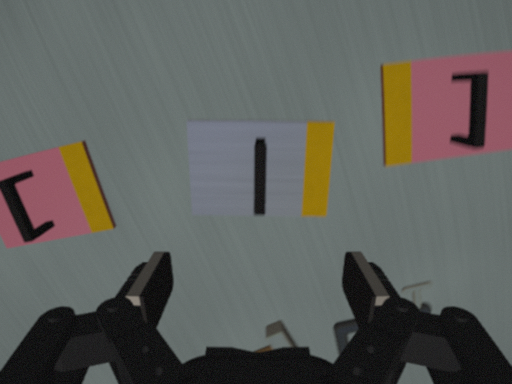

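The wrist view shows the cover in the centre, with corners at about (188,121), (334,122), (328,216) and (193,215), and the bar running from (260,139) to (260,214).

Run:
```python
from h import *
s=load('w1');o=get_obs();print(o['tcp_pos'])
C=np.array([px(s,u,v,8)[:2] for u,v in[(334,122),(188,121),(193,215),(328,216)]])
print(C.round(1),C.mean(0),[np.degrees(np.arctan2(*(a-b)[::-1])).round(2) for a,b in((C[0],C[1]),(C[3],C[2]))])
print(px(s,260,139,52),px(s,260,214,52))
s=snap('wrist','w2');print(s['position'],get_obs()['tcp_pos'])
```

```text
[ 594.58162486 -172.67771571  198.95584201]
[[ 684.5 -159.1]
 [ 537.  -102.2]
 [ 496.4 -204.4]
 [ 646.8 -262.4]] [ 591.17050854 -181.99245178] [np.float64(-21.1), np.float64(-21.1)]
[ 605.17558966 -142.06324404   52.        ] [ 578.07802724 -214.11362789   52.        ]
[622.30281944 -97.0391783  342.46068129] [ 593.00534786 -175.37833021  199.63316929]
```

carry_out:
  deltas: "0 0 0 0 0 -0.1 85; 0 0 0 0 0 -0.25 85; 0 0 0 0 0 -0.4 85; 0 0 0 0 0 -0.55 85; 0 0 0 0 0 -0.6 85"

```text
t: 1.87
tcp_pos: [587.5, -178.6, 75.5]
tcp_rot: [0.824, 0.567, -0.002, -0.004]
force: [-0.8, 0.5, -0.4]
width: 0.997
grip_force: 0.0
```

carry_out:
  deltas: "0 0 0 0 0 -0.05 85; 0 0 0 0 0 -0.13 85; 0 0 0 0 0 -0.2 85; 0 0 0 0 0 -0.25 85; 0 0 0 0 0 -0.27 85"

```text
t: 2.28
tcp_pos: [590.6, -179.6, 26.1]
tcp_rot: [0.824, 0.567, -0.0, -0.001]
force: [-0.6, 0.9, -0.0]
width: 0.995
grip_force: 0.0
```

carry_out:
  deltas: "0 0 0 0 0 0 85; 0 0 0 0 0 0 60; 0 0 0 0 0 0 30; 0 0 0 0 0 0 5; 0 0 0 0 0 0 0"

```text
t: 2.7
tcp_pos: [591.8, -179.9, 28.3]
tcp_rot: [0.824, 0.567, 0.0, 0.001]
force: [0.0, -0.3, -0.6]
width: 0.451
grip_force: 0.0
```

carry_out:
  deltas: "0 0 0 0 0 0 0; 0 0 0 0 0 0 0; 0 0 0 0 0 0 0; 0 0 0 0 0 0 0; 0 0 0 0 0 0 0"

```text
t: 3.12
tcp_pos: [591.4, -179.8, 27.9]
tcp_rot: [0.824, 0.567, 0.0, 0.0]
force: [0.3, 0.3, 4.2]
width: 0.125
grip_force: 70.2
```

carry_out:
  deltas: "0 0 0 0 0 0.02 0; 0 0 0 0 0 0.08 0; 0 0 0 0 0 0.2 0; 0 0 0 0 0 0.35 0; 0 0 0 0 0 0.5 0"

```text
t: 3.53
tcp_pos: [589.7, -179.1, 126.8]
tcp_rot: [0.824, 0.567, -0.001, -0.002]
force: [0.8, -0.9, -5.3]
width: 0.118
grip_force: 69.0
```

carry_out:
  deltas: "0 0 0.003 -0.003 0.08 0.08 0; 0 0 0.006 -0.01 0.22 0.12 0; 0 0 0.009 -0.02 0.4 0.12 0; 0 0 0.012 -0.03 0.58 0.12 0; 0 0 0.0156 -0.035 0.76 0.12 0"

```text
t: 3.95
tcp_pos: [583.2, -26.3, 151.3]
tcp_rot: [0.795, 0.607, -0.0, -0.0]
force: [0.6, 0.3, -4.8]
width: 0.125
grip_force: 69.0
```

carry_out:
  deltas: "0 0 0.003 -0.003 0.18 0 0; 0 0 0.006 -0.01 0.36 0 0; 0 0 0.009 -0.02 0.54 0 0; 0 0 0.012 -0.03 0.7 0 0; 0 0 0.0156 -0.035 0.8 0 0"

```text
t: 4.37
tcp_pos: [575.8, 135.4, 150.9]
tcp_rot: [0.763, 0.646, -0.0, -0.001]
force: [-0.3, -0.5, -4.6]
width: 0.121
grip_force: 69.0
```

carry_out:
  deltas: "0 0 0 0 0.12 0 0; 0 0 0 0 0.2 0 0; 0 0 0 0 0.26 0 0; 0 0 0 0 0.302 0 0; 0 0 0 0 0.302 0 0"

```text
t: 4.78
tcp_pos: [576.8, 193.8, 151.1]
tcp_rot: [0.764, 0.645, -0.0, -0.0]
force: [0.1, 0.7, -4.7]
width: 0.126
grip_force: 69.0
```

carry_out:
  deltas: "0 0 0 0 0 0 0; 0 0 0 0 0 0 0; 0 0 0 0 0 0 0; 0 0 0 0 0 0 0; 0 0 0 0 0 0 0"

```text
t: 5.2
tcp_pos: [577.3, 192.0, 151.3]
tcp_rot: [0.765, 0.644, -0.0, 0.0]
force: [-0.2, 0.2, -4.7]
width: 0.123
grip_force: 69.0
```

Run:
```python
from h import *
s=snap('wrist','w3');b=snap('top','t3');o=get_obs();print(o['t'],o['tcp_pos'],R.from_quat(o['tcp_rot']).as_matrix().round(4),o['force'],o['width'])
c=b['frame'][125:250,160:250]
c=cv2.resize(c,None,fx=4,fy=4,interpolation=cv2.INTER_CUBIC)
w=cv2.resize(s['frame'],(440,330)); im=np.zeros((500,800,3),np.uint8); im[:,:360]=c; im[:330,360:]=w
cv2.imwrite('pics/m3.png',im)
```

```text
5.3 [577.25189492 192.32337922 151.33959815] [[ 0.169   0.9856  0.    ]
 [ 0.9856 -0.169  -0.    ]
 [-0.      0.     -1.    ]] [ 0.31237156 -0.3009077  -4.76558857] 0.12194606484503379
```

View pics/m3.png

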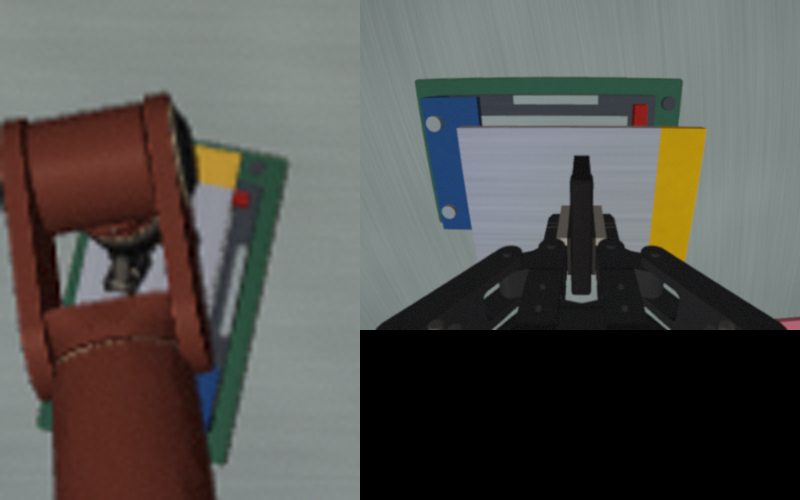

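Cover is held and aligned over the jig. The wrist view shows the cover's upper edge and the jig's +y edge, so I'll enlarge it for the relative pose.

Run:
```python
from h import *
s=load('w3'); c=s['frame'][80:270,50:420]
cv2.imwrite('pics/c3.png',cv2.resize(c,None,fx=2.15,fy=2.15,interpolation=cv2.INTER_CUBIC))
```

```text
(no output)
```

View pics/c3.png

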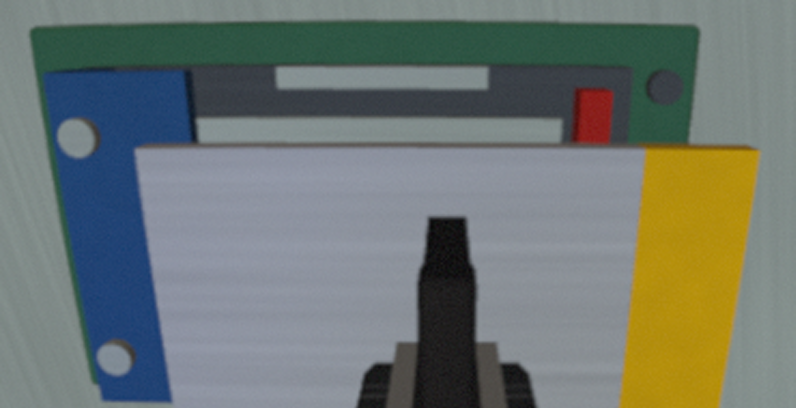

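Enlarged crop readings:

| Feature | Crop position |
|---|---|
| Cover edge | (136,150) to (758,152) |
| Base edge | (33,29) to (698,27) |
| Sill inner and outer corners | (574,90), (612,90) |
| Lip front corners | (188,72), (172,402) |
| Cheek inner edge | (277,89) to (489,89) |

Run:
```python
from h import *
s=load('w3')
o=np.array([542.5,198.7]);a=np.radians(-9.86)
ex=np.array([np.cos(a),np.sin(a)]);ey=np.array([-ex[1],ex[0]])
t=np.array([577.25,192.32])-o;print('tcp jig',t@ex,t@ey)
for n,u,v,z in(('cov-x',136,150,131.5),('cov+x',758,152,131.5),('base-x',33,29,20),('base+x',698,27,20),('sill in',574,90,46),('sill out',612,90,46),('lip f',188,72,59),('lip f',172,402,59),('lip b',45,73,59),('cheek',277,89,42),('cheek',489,89,42),('barend',447,217,175.5)):
    q=px(s,50+(u+.5)/2.15-.5,80+(v+.5)/2.15-.5,z)[:2]-o;print(n,(q@ex).round(1),(q@ey).round(1))
```

```text
tcp jig 35.32923139125284 -0.3351258022216199
cov-x -45.3 51.2
cov+x 114.4 51.0
base-x -138.1 82.5
base+x 136.7 81.7
sill in 82.1 58.0
sill out 96.5 58.2
lip f -57.7 65.9
lip f -81.9 -69.5
lip b -111.5 66.7
cheek -30.3 58.0
cheek 50.5 57.8
barend 34.5 46.1
```

carry_out:
  deltas: "-0.0015 -0.008 0 -0.01 0.005 0 0; -0.003 -0.016 0 -0.02 0.01 -0.03 0; -0.0041 -0.0235 0 -0.0245 0.0115 -0.1 0; -0.0041 -0.0235 0 -0.0245 0.0115 -0.2 0; -0.0041 -0.0235 0 -0.0245 0.0115 -0.26 0"

```text
t: 5.72
tcp_pos: [570.6, 194.9, 97.5]
tcp_rot: [0.762, 0.643, 0.047, 0.057]
force: [-0.4, -1.1, -5.4]
width: 0.125
grip_force: 69.0
```

carry_out:
  deltas: "0 0 0 0 0 0 0; 0 0 0 0 0 -0.02 0; 0 0 0 0 0 -0.05 0; 0 0 0 0 0 -0.08 0; 0 0 0 0 0 -0.09 0"

```text
t: 6.13
tcp_pos: [572.4, 194.9, 80.9]
tcp_rot: [0.762, 0.643, 0.048, 0.057]
force: [-0.4, 0.5, -4.8]
width: 0.125
grip_force: 69.0
```

carry_out:
  deltas: "0 0 0 0 0 0 0; 0 0 0 0 0 0 0; 0 0 0 0 0 0 0; 0 0 0 0 0 0 0; 0 0 0 0 0 0 0"

```text
t: 6.55
tcp_pos: [572.5, 195.1, 81.8]
tcp_rot: [0.762, 0.643, 0.048, 0.058]
force: [-0.7, 0.1, -5.3]
width: 0.123
grip_force: 69.0
```

```bash
cat >> h.py <<'E'
O=np.array([542.5,198.7,0]);A=np.radians(-9.86)
def st(dz=27.5):
    o=get_obs();Q=R.from_euler('z',-A);p=Q.apply(o['tcp_pos']-O)
    T=R.from_quat(o['tcp_rot']);M=Q.as_matrix()@T.as_matrix()
    # cover axes: x=tool y, z=-tool z
    cx,cz=M[:,1],-M[:,2]; c=p-dz*cz
    print(f"t {o['t']:.2f} tcpJ {p.round(2)} tongue {(c-80*cx).round(2)} pitch {np.arcsin(cx[2]):.4f} roll {np.arcsin(M[2,0]):.4f} yaw {np.arctan2(cx[1],cx[0]):.4f} FJ {Q.apply(o['force']).round(2)} TJ {Q.apply(o['wrist_torque']).round(2)} w {o['width']:.3f}")
E
python3 - <<'E'
from h import *
st()
w=snap('wrist','w4');a=snap('scene','s4');st()
im=cv2.resize(w['frame'][60:300,40:440],(800,480));im[330:,:]=0
c=cv2.resize(a['frame'][130:250,270:380],None,fx=4,fy=4,interpolation=cv2.INTER_CUBIC)
cv2.imwrite('pics/m4.png',c)
E
```

```text
t 6.55 tcpJ [30.23  1.58 81.77] tongue [-44.74   1.36  42.58] pitch 0.1506 roll -0.0002 yaw 0.0029 FJ [-0.75 -0.06 -5.29] TJ [0.02 0.18 0.02] w 0.123
t 6.65 tcpJ [30.09  1.54 81.6 ] tongue [-44.89   1.31  42.43] pitch 0.1503 roll -0.0004 yaw 0.0029 FJ [-0.13  0.22 -4.08] TJ [0.04 0.21 0.06] w 0.122
```

View pics/m4.png

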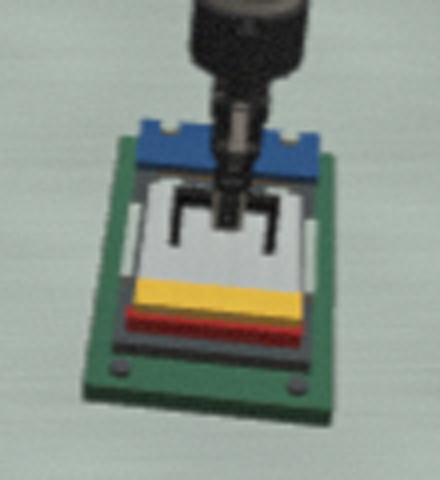

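The scene view shows the tilted cover centred between the cheeks, striped edge above the red sill, bare edge just in front of the blue lip. Next I'll lower it a little and feed it in.

carry_out:
  deltas: "0 0 0 0 0 -0.008 0; 0 0 0 -0.012 0.002 -0.016 0; 0 0 0 -0.03 0.005 -0.016 0; 0 0 0 -0.045 0.008 -0.016 0; 0 0 0 -0.052 0.009 -0.016 0"

```text
t: 7.07
tcp_pos: [561.1, 196.9, 77.8]
tcp_rot: [0.762, 0.643, 0.048, 0.057]
force: [0.4, -0.2, -4.8]
width: 0.122
grip_force: 69.1
```

```bash
python3 -c "
from h import *
st()"
```

```text
t 7.07 tcpJ [18.61  1.42 77.78] tongue [-56.41   1.16  38.7 ] pitch 0.1491 roll -0.0008 yaw 0.0032 FJ [ 0.48 -0.15 -4.81] TJ [-0.05  0.19 -0.02] w 0.122
```

carry_out:
  deltas: "0 0 0 -0.005 0.001 0 0; 0 0 0 -0.01 0.002 0 0; 0 0 0 -0.015 0.003 0 0; 0 0 0 -0.02 0.004 0 0; 0 0 0 -0.025 0.004 0 0"

```text
t: 7.48
tcp_pos: [556.9, 197.6, 78.2]
tcp_rot: [0.762, 0.643, 0.048, 0.057]
force: [-0.1, -0.4, -4.5]
width: 0.124
grip_force: 69.0
```

```bash
python3 -c "
from h import *
st()"
```

```text
t 7.48 tcpJ [14.34  1.42 78.18] tongue [-60.65   1.19  39.03] pitch 0.1500 roll -0.0004 yaw 0.0029 FJ [-0.04 -0.36 -4.51] TJ [ 0.07  0.2  -0.02] w 0.124
```

carry_out:
  deltas: "0 0 0 -0.008 0.001 0 0; 0 0 0 -0.016 0.003 0 0; 0 0 0 -0.024 0.004 0 0; 0 0 0 -0.032 0.006 0 0; 0 0 0 -0.04 0.007 0 0"

```text
t: 7.9
tcp_pos: [548.7, 199.1, 78.1]
tcp_rot: [0.762, 0.643, 0.048, 0.057]
force: [0.7, -0.9, -5.0]
width: 0.126
grip_force: 69.1
```

```bash
python3 -c "
from h import *
st()"
```

```text
t 7.90 tcpJ [ 6.03  1.41 78.07] tongue [-68.97   1.18  38.94] pitch 0.1498 roll -0.0005 yaw 0.0029 FJ [ 0.86 -0.77 -4.98] TJ [ 0.03  0.14 -0.05] w 0.126
```

carry_out:
  deltas: "0 0 0 -0.003 0.0005 0 0; 0 0 0 -0.006 0.001 0 0; 0 0 0 -0.009 0.0015 0 0; 0 0 0 -0.012 0.002 0 0; 0 0 0 -0.015 0.0026 0 0"

```text
t: 8.32
tcp_pos: [546.3, 199.5, 78.4]
tcp_rot: [0.762, 0.643, 0.048, 0.058]
force: [2.3, -0.6, -3.8]
width: 0.12
grip_force: 69.1
```

```bash
python3 -c "
from h import *
st()"
```

```text
t 8.32 tcpJ [ 3.62  1.39 78.38] tongue [-71.33   1.16  39.15] pitch 0.1511 roll -0.0005 yaw 0.0029 FJ [ 2.4  -0.21 -3.78] TJ [-0.09 -0.12 -0.05] w 0.120
```

carry_out:
  deltas: "0 0 0 -0.003 0.0005 0 0; 0 0 0 -0.006 0.001 0 0; 0 0 0 -0.008 0.0014 0 0; 0 0 0 -0.008 0.0014 0 0; 0 0 0 -0.008 0.0014 0 0"

```text
t: 8.73
tcp_pos: [544.9, 199.7, 78.6]
tcp_rot: [0.762, 0.643, 0.049, 0.058]
force: [2.6, -2.2, -2.9]
width: 0.123
grip_force: 69.1
```

```bash
python3 -c "
from h import *
st()"
```

```text
t 8.73 tcpJ [ 2.16  1.4  78.6 ] tongue [-72.78   1.18  39.36] pitch 0.1513 roll -0.0004 yaw 0.0028 FJ [ 2.92 -1.75 -2.93] TJ [-0.15 -0.46 -0.07] w 0.123
```

carry_out:
  deltas: "0 0 0 -0.003 0.0005 0 0; 0 0 0 -0.005 0.0009 0 0; 0 0 0 -0.005 0.0009 0 0; 0 0 0 -0.005 0.0009 0 0; 0 0 0 -0.005 0.0009 0 0"

```text
t: 9.15
tcp_pos: [543.7, 200.0, 78.5]
tcp_rot: [0.762, 0.643, 0.048, 0.058]
force: [4.9, -1.9, -2.5]
width: 0.121
grip_force: 69.2
```

```bash
python3 -c "
from h import *
st()"
```

```text
t 9.15 tcpJ [ 0.96  1.44 78.48] tongue [-74.     1.21  39.27] pitch 0.1508 roll -0.0004 yaw 0.0029 FJ [ 5.16 -1.05 -2.53] TJ [-0.26 -0.63 -0.1 ] w 0.121
```

carry_out:
  deltas: "0 0 0 0 0 -0.002 0; 0 0 0 0 0 -0.004 0; 0 0 0 0 0 -0.005 0; 0 0 0 0 0 -0.005 0; 0 0 0 0 0 -0.005 0"

```text
t: 9.57
tcp_pos: [543.5, 200.2, 77.3]
tcp_rot: [0.762, 0.643, 0.048, 0.057]
force: [4.7, -1.4, -2.5]
width: 0.122
grip_force: 69.2
```

```bash
python3 -c "
from h import *
st()"
```

```text
t 9.57 tcpJ [ 0.7   1.61 77.26] tongue [-74.28   1.4   38.09] pitch 0.1503 roll -0.0001 yaw 0.0028 FJ [ 4.86 -0.53 -2.51] TJ [-0.05 -0.66 -0.1 ] w 0.122
```

carry_out:
  deltas: "0 0 0 0 0 -0.002 0; 0 0 0 0 0 -0.004 0; 0 0 0 0 0 -0.005 0; 0 0 0 0 0 -0.005 0; 0 0 0 0 0 -0.005 0"

```text
t: 9.98
tcp_pos: [543.4, 200.1, 76.2]
tcp_rot: [0.762, 0.643, 0.048, 0.057]
force: [4.5, -0.8, -1.2]
width: 0.126
grip_force: 69.3
```

```bash
python3 -c "
from h import *
st()"
```

```text
t 9.98 tcpJ [ 0.65  1.54 76.24] tongue [-74.34   1.33  37.08] pitch 0.1502 roll -0.0001 yaw 0.0028 FJ [ 4.58 -0.01 -1.22] TJ [ 0.   -0.67 -0.05] w 0.126
```

carry_out:
  deltas: "0 0 0 -0.002 0.0004 -0.001 0; 0 0 0 -0.004 0.0007 -0.002 0; 0 0 0 -0.007 0.0012 -0.003 0; 0 0 0 -0.009 0.0015 -0.003 0; 0 0 0 -0.009 0.0015 -0.003 0"

```text
t: 10.4
tcp_pos: [542.2, 200.4, 76.1]
tcp_rot: [0.762, 0.643, 0.049, 0.058]
force: [5.4, -0.8, -0.7]
width: 0.122
grip_force: 69.4
```

```bash
python3 -c "
from h import *
st()"
```

```text
t 10.40 tcpJ [-0.63  1.59 76.09] tongue [-75.56   1.38  36.83] pitch 0.1516 roll -0.0000 yaw 0.0029 FJ [ 5.46  0.11 -0.7 ] TJ [-0.01 -0.85 -0.04] w 0.122
```

carry_out:
  deltas: "0.0002 0.0012 0 0.0008 -0.0001 -0.0028 0; 0.0004 0.0024 0 0.0016 -0.0003 -0.0057 0; 0.0006 0.0035 0 0.0024 -0.0004 -0.0085 0; 0.0008 0.0047 0 0.0032 -0.0006 -0.0113 0; 0.0008 0.0047 0 0.0032 -0.0006 -0.0113 0"

```text
t: 10.82
tcp_pos: [543.1, 200.2, 73.8]
tcp_rot: [0.763, 0.644, 0.039, 0.046]
force: [5.2, -0.9, -0.8]
width: 0.125
grip_force: 69.4
```

```bash
python3 -c "
from h import *
st()"
```

```text
t 10.82 tcpJ [ 0.33  1.55 73.84] tongue [-75.75   1.35  36.84] pitch 0.1216 roll 0.0001 yaw 0.0027 FJ [ 5.3  -0.03 -0.83] TJ [-0.05 -0.89 -0.13] w 0.125
```

carry_out:
  deltas: "0.0002 0.0012 0 0.0007 -0.0001 -0.0028 0; 0.0004 0.0024 0 0.0014 -0.0003 -0.0057 0; 0.0006 0.0035 0 0.0021 -0.0004 -0.0085 0; 0.0008 0.0047 0 0.0028 -0.0005 -0.0116 0; 0.0008 0.0047 0 0.0028 -0.0005 -0.0116 0"

```text
t: 11.23
tcp_pos: [543.8, 200.1, 71.6]
tcp_rot: [0.764, 0.644, 0.03, 0.035]
force: [5.3, -1.2, -0.9]
width: 0.123
grip_force: 69.4
```

```bash
python3 -c "
from h import *
st()"
```

```text
t 11.23 tcpJ [ 1.02  1.58 71.56] tongue [-76.12   1.37  36.83] pitch 0.0919 roll 0.0001 yaw 0.0027 FJ [ 5.4  -0.32 -0.94] TJ [-0.05 -0.95 -0.04] w 0.123
```

carry_out:
  deltas: "0.0002 0.0012 0 0.0002 0 -0.0028 0; 0.0004 0.0024 0 0.0005 -0.0001 -0.0057 0; 0.0006 0.0035 0 0.0008 -0.0001 -0.0085 0; 0.0008 0.0047 0 0.001 -0.0002 -0.0116 0; 0.0008 0.0047 0 0.001 -0.0002 -0.0116 0"

```text
t: 11.65
tcp_pos: [544.1, 200.0, 69.3]
tcp_rot: [0.764, 0.644, 0.02, 0.024]
force: [6.4, -0.9, -1.1]
width: 0.125
grip_force: 69.5
```

```bash
python3 -c "
from h import *
st()"
```

```text
t 11.65 tcpJ [ 1.39  1.54 69.26] tongue [-76.74   1.34  36.83] pitch 0.0624 roll 0.0001 yaw 0.0026 FJ [ 6.5   0.2  -1.11] TJ [ 0.01 -1.   -0.08] w 0.125
```

carry_out:
  deltas: "0.0002 0.001 0 0.0009 -0.0002 -0.0024 0; 0.0003 0.0019 0 0.0018 -0.0003 -0.0047 0; 0.0005 0.0028 0 0.0027 -0.0005 -0.007 0; 0.0006 0.0037 0 0.0036 -0.0006 -0.0094 0; 0.0008 0.0047 0 0.0045 -0.0008 -0.0118 0"

```text
t: 12.07
tcp_pos: [544.8, 199.9, 66.9]
tcp_rot: [0.764, 0.645, 0.01, 0.012]
force: [6.5, -1.5, -1.5]
width: 0.125
grip_force: 69.5
```

```bash
python3 -c "
from h import *
st()"
```

```text
t 12.07 tcpJ [ 2.1   1.54 66.88] tongue [-76.97   1.31  36.81] pitch 0.0323 roll -0.0000 yaw 0.0028 FJ [ 6.66 -0.37 -1.48] TJ [-0.02 -1.02 -0.04] w 0.125
```

carry_out:
  deltas: "0.0002 0.001 0 0.0009 -0.0002 -0.0024 0; 0.0003 0.0019 0 0.0018 -0.0003 -0.0047 0; 0.0005 0.0028 0 0.0027 -0.0005 -0.007 0; 0.0006 0.0037 0 0.0036 -0.0006 -0.0094 0; 0.0008 0.0047 0 0.0044 -0.0008 -0.0118 0"

```text
t: 12.48
tcp_pos: [545.7, 199.7, 64.4]
tcp_rot: [0.764, 0.645, 0.001, 0.001]
force: [5.9, -2.0, -1.5]
width: 0.126
grip_force: 69.5
```

```bash
python3 -c "
from h import *
st()"
```

```text
t 12.48 tcpJ [ 2.93  1.53 64.44] tongue [-77.01   1.3   36.77] pitch 0.0022 roll -0.0001 yaw 0.0028 FJ [ 6.19 -0.9  -1.46] TJ [ 0.01 -1.01 -0.07] w 0.126
```

carry_out:
  deltas: "0 0.0002 0 0 0 -0.001 0; 0 0.0004 0 0 0 -0.002 0; 0 0.0004 0 0 0 -0.002 0; 0 0.0004 0 0 0 -0.002 0; 0 0.0004 0 0 0 -0.002 0"

```text
t: 12.9
tcp_pos: [545.8, 199.7, 64.2]
tcp_rot: [0.764, 0.645, -0.0, 0.0]
force: [6.7, -1.2, -0.5]
width: 0.121
grip_force: 69.5
```

```bash
python3 -c "
from h import *
st()"
```

```text
t 12.90 tcpJ [ 3.09  1.52 64.2 ] tongue [-76.9    1.29  36.68] pitch 0.0003 roll -0.0005 yaw 0.0028 FJ [ 6.77 -0.01 -0.51] TJ [-0.04 -1.07 -0.07] w 0.121
```

carry_out:
  deltas: "0 0 0 0.002 -0.0003 0 0; 0 0 0 0.004 -0.0007 0 0; 0 0 0 0.006 -0.001 0 0; 0 0 0 0.008 -0.0014 0 0; 0 0 0 0.008 -0.0014 0 0"

```text
t: 13.32
tcp_pos: [546.9, 199.5, 64.0]
tcp_rot: [0.764, 0.645, -0.001, -0.0]
force: [5.8, -1.9, -1.1]
width: 0.126
grip_force: 69.5
```

```bash
python3 -c "
from h import *
st()"
```

```text
t 13.32 tcpJ [ 4.24  1.53 64.  ] tongue [-75.78   1.29  36.58] pitch -0.0009 roll -0.0006 yaw 0.0028 FJ [ 6.02 -0.88 -1.1 ] TJ [ 0.   -0.83 -0.11] w 0.126
```

carry_out:
  deltas: "0 0 0 0.001 -0.0002 0 0; 0 0 0 0.003 -0.0005 0 0; 0 0 0 0.005 -0.0009 -0.001 0; 0 0 0 0.006 -0.001 -0.002 0; 0 0 0 0.006 -0.001 -0.002 0"

```text
t: 13.73
tcp_pos: [547.2, 199.4, 63.8]
tcp_rot: [0.764, 0.645, -0.001, -0.001]
force: [0.4, -0.8, 5.5]
width: 0.123
grip_force: 70.4
```

```bash
python3 -c "
from h import *
st()"
```

```text
t 13.73 tcpJ [ 4.55  1.51 63.84] tongue [-75.54   1.24  36.61] pitch -0.0033 roll -0.0011 yaw 0.0030 FJ [ 0.53 -0.69  5.49] TJ [-0.16 -0.06 -0.12] w 0.123
```

carry_out:
  deltas: "0 0 0 -0.001 0 0.002 0; 0 0 0 -0.001 0 0.002 0; 0 0 0 -0.001 0 0.002 0; 0 0 0 -0.001 0 0.002 0; 0 0 0 -0.001 0 0.002 0"

```text
t: 14.15
tcp_pos: [547.3, 199.4, 63.8]
tcp_rot: [0.764, 0.645, -0.001, -0.001]
force: [0.1, -0.3, 6.1]
width: 0.121
grip_force: 70.4
```

Run:
```python
from h import *
st()
w=snap('wrist','w5');a=snap('scene','s5')
c=cv2.resize(a['frame'][130:250,280:380],(400,480),interpolation=cv2.INTER_CUBIC)
cv2.imwrite('pics/m5.png',np.hstack([c,cv2.resize(w['frame'][60:396,120:400],(400,480))]))
```

```text
t 14.15 tcpJ [ 4.57  1.55 63.84] tongue [-75.5    1.29  36.54] pitch -0.0025 roll -0.0007 yaw 0.0029 FJ [ 0.1  -0.25  6.13] TJ [ 0.02 -0.16 -0.07] w 0.121
```

View pics/m5.png

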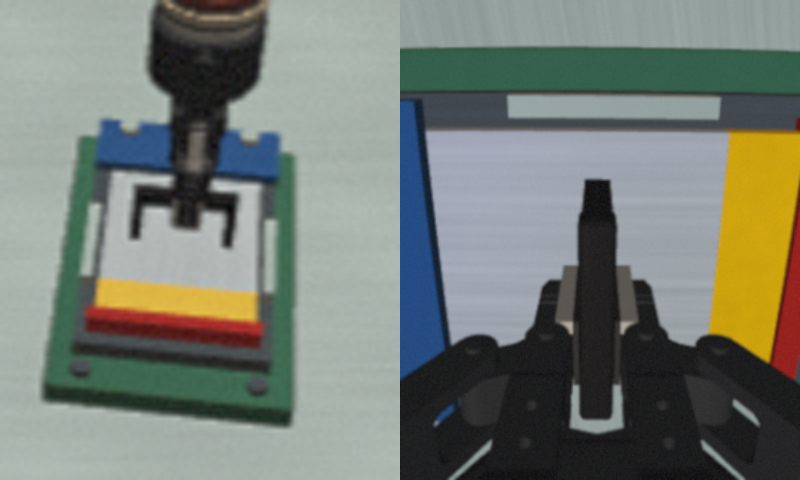

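The cover lies flat under the blue lip, its yellow stripe behind the red sill. Next I'll let go and lift clear.

carry_out:
  deltas: "0 0 0 0 0 0.001 0; 0 0 0 0 0 0.002 0; 0 0 0 0 0 0.002 20; 0 0 0 0 0 0.002 40; 0 0 0 0 0 0.002 40"

```text
t: 14.67
tcp_pos: [545.9, 199.0, 62.6]
tcp_rot: [0.764, 0.645, -0.003, -0.001]
force: [0.1, 0.2, -0.0]
width: 0.464
grip_force: 0.0
```

carry_out:
  deltas: "0 0 0 0 0 0 40; 0 0 0 0 0 0 40; 0 0 0 0 0 0 40; 0 0 0 0 0 0 40; 0 0 0 0 0 0 40"

```text
t: 15.08
tcp_pos: [547.2, 199.2, 63.8]
tcp_rot: [0.764, 0.645, -0.001, -0.001]
force: [0.5, 0.2, -0.4]
width: 0.468
grip_force: 0.0
```

carry_out:
  deltas: "0 0 0 0 0 0.03 40; 0 0 0 0 0 0.12 40; 0 0 0 0 0 0.25 40; 0 0 0 0 0 0.4 40; 0 0 0 0 0 0.5 40"

```text
t: 15.5
tcp_pos: [548.1, 199.5, 167.3]
tcp_rot: [0.764, 0.645, 0.0, 0.0]
force: [0.5, -0.5, 1.0]
width: 0.466
grip_force: 0.0
```

carry_out:
  deltas: "0 0 0 0 0 0.05 40; 0 0 0 0 0 0.1 40; 0 0 0 0 0 0.15 40; 0 0 0 0 0 0.15 40; 0 0 0 0 0 0.15 40"

```text
t: 15.92
tcp_pos: [547.1, 199.2, 193.4]
tcp_rot: [0.764, 0.645, -0.001, -0.001]
force: [-0.1, 0.4, 0.2]
width: 0.469
grip_force: 0.0
```

Run:
```python
from h import *
w=snap('wrist','w6');cv2.imwrite('pics/w6c.png',w['frame'])
o=get_obs();print(o['t'],o['tcp_pos'],o['force'])
```

```text
15.9667 [546.70164927 199.06923831 192.64659778] [ 0.06711657 -0.01116898 -0.4659155 ]
```

View pics/w6c.png

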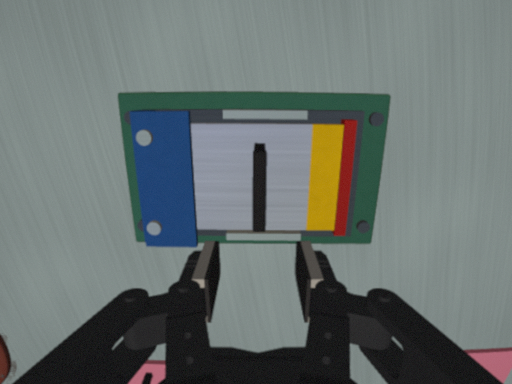

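The wrist view shows the cover home: bare end under the lip at about (193,175), stripe against the sill at (345,178), square between the cheeks, and the gripper clear of it.

```bash
python3 -c "
from rig import *
print(sign_off())"
```

```text
the job is handed in; nothing more can be done
None
```

The cover is in the jig, flat, with its bare end under the blue lip and the striped end behind the red sill; I let go, lifted clear and handed the job in at about 16 s, but the hand-in gave no verdict.

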